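# Scan in the squat sample jar

### The job

Log the squat jar in the ship's wet lab: pick up the hand scanner from its rest, aim it straight down at the barcode label on the lid of the squat, wide jar (the lowest of the three labelled containers) from about 5 cm above, with the scanner's long side lying across the bars, and hold it steady there for two seconds. The scanner must not touch the jar and the jar must stay where it is. Then stand the scanner back upright in the middle of its rest, setting it down gently before you let go.

Things in the scene. Friction and masses are not known exactly. Their poses are not given: they have to be found in the camera images.
- scanner: hand barcode scanner, 0.2-0.3 kg, white/black, 138 mm tall, upright on its rest. Origin: centre of its underside = reading window; z up, it reads along -z. Head 68 (x) by 50 (y), 0-40 mm up; neck 52 x 40 to 52 mm; handle 42 (x) by 30 (y), 52-138 mm up: grip across the 30 mm (y) from above, e.g. 100 mm up. Its scan line runs along x (long side); a half turn reads alike.
- rest: fixed flat black rubber pad for the scanner, 130 mm (x) by 120 mm (y), 8 mm thick. Origin: centre of its underside, on the bench; the scanner stands on its top face. It holds nothing else, and nothing else stands within 20 mm of its edges.
- jar: squat wide sample jar, loose, 0.5-1 kg, white with a grey lid, 110 mm across, 92 mm tall. Origin: centre of its underside; z up. The two other labelled containers are slimmer loose bottles, 130 and 165 mm tall. Nothing stands within 30 mm of the jar. Nothing between jar and rest is taller than 165 mm: carry the scanner's underside higher than that.
- jar_label (a point): centre of the 60 x 34 mm paper barcode label lying flat in the middle of the jar's lid, 92 mm above the jar's origin; axes are the jar's. The label is 60 mm long along x; its black bars run along y and follow one another along x, so the scanner's x must lie along this x, either way round.
There are look-alikes about, which are no part of the job. Leave any green look-alike of the jar alone.

How it is judged (in metres and radians):
On the way, in this order (a step that is already met when the one before it is completed fails the run):
1. the held scanner looks down (within 10 deg) at the jar's label: window within 20 mm of its centre sideways, 20 to 85 mm above, x axes within 20 deg, steady for 1 s (contact force between the fingers and scanner above 0.5 N and horizontal distance between scanner and jar below 0.02 m and z of scanner in the frame of jar between 0.112 and 0.177 m and angle between scanner's own z axis and vertical below 0.175 rad and angle between the x axis of scanner and the x axis of jar, either way round below 0.35 rad and linear speed of scanner below 0.03 m/s and angular speed of scanner below 0.2 rad/s), for 1 s.
2. the scanner is set down on its rest (underside within 10 mm of the pad) while the fingers still hold it (contact force between the fingers and scanner above 0.5 N and horizontal distance between scanner and rest below 0.03 m and z of scanner in the frame of rest below 0.018 m and linear speed of scanner below 0.1 m/s), for 0.05 s.
At the end, for the whole second after the job is handed in: the scanner stands upright (within 7 degrees), at rest and released, on its rest, its origin within 30 mm of the rest's centre sideways, turned any way; the jar stands upright within 20 mm of where it began (horizontal distance between scanner and rest below 0.03 m and z of scanner in the frame of rest below 0.012 m and angle between scanner's own z axis and vertical below 0.12 rad and linear speed of scanner below 0.02 m/s and distance of jar from where it was at the start of the episode below 0.02 m and angle between jar's own z axis and vertical below 0.1 rad); the robot touches nothing.
It fails at once if the scanner touches the jar (contact force between scanner and jar above 1 N).
It fails at once if the jar is shifted by more than 20 mm or tipped by more than 15 degrees (distance of jar from where it was at the start of the episode above 0.02 m or angle between jar's own z axis and vertical above 0.26 rad).
It also fails if it takes over 50 s, if anything falls off the work surface, if the arm or the gripper's body presses on something with over 40 N, if the wrist force passes 120 N, or if a joint passes its speed limit or range.

### The arm

A 7-joint arm with a two-finger parallel gripper is mounted at the origin on the work surface. World frame = base frame: x ahead of the robot, y to its left, z up, the work surface at z = 0. Lengths are in m, angles in degrees, forces in N, time in s.
With the tool pointing down it reaches from about 0.35 to 0.9 m from the base axis. Payload 19.9 kg.
Tool frame: the origin (TCP) lies on the centre line of the jaws, within the pads' length; the fingertips stand 8 mm ahead of it and the grasp point (between the pads) lies 11 mm behind it; z points along the fingers, y is the direction in which the jaws open and shut (so a half turn about z gives the same grasp; the last joint's range is limited). The gripper opens to 94 mm and grips with 3 to 60 N. Pads are 16 mm wide; open, the fingers measure 119 mm over their backs; the gripper's body (75 mm by 177 mm) begins 78 mm behind the grasp point.
Start: joints at [-75.602, 23.915, -0.59, 92.452, 0.269, 63.638, -3.037], TCP at [0.18, 0.598, 0.185] pointing down, gripper open.
Joint ranges: [-161.28, 161.28], [-22.2, 115.67], [-73.04, 71.86], [3.21, 147.25], [-68.34, 248.33], [10.77, 114.83], [-161.83, 161.83]. Speed limits (degrees/s): [108.29, 108.29, 136.94, 136.94, 172.46, 172.46, 172.46].

### API

Orientations are given as a 3x3 rotation matrix whose columns are the frame's x, y, z axes.
In Python, from workcell import * gives the robot as it stands. The module is installed in compiled form; this text tells all that it offers.
- The arm moves only by the tool step_arm, never from a script. Its argument "series" is text: rows parted by semicolons, each of 5 numbers parted by spaces: the shift along the tool's x, y, z in mm, then the turn about the tool's z in rad, then the opening, from 0 (shut) to 1 (fully open). In form: dx dy dz roll claw; .... A call has exactly 10 rows; each row shifts and turns the commanded pose from where the row before left it, along the tool's axes as they then stand; what a row does not reach is not made up. A row lasts 1/10 s, in which the tool goes at most 50 mm and 8.59 degrees, less where a joint would pass 70% of its speed; a pose out of reach is approached as far as the arm can. A call is refused whole if a number of a shift passes 50 or a number of a turn 0.15, either way. A call with a gripper value outside its range is refused whole. The fingers move at their own pace and stop on an object; the grip force is fixed at half the most. Time passes only in rows, so rows that do not move let the fingers close, or fill a call up. It gives the time, the measured TCP pose, the force and the opening at its end, in the units of the state.
- read_state(): the state, without advancing time (a new reading comes with each control period).
- camera(name): name is "side" or "top"; returns a dict with "pixels" (400x640x3 uint8, blue, green, red), "range_z" (400x640 float32, m along the optical axis (not along the pixel's ray), 0 where there is no reading), "fov_y" (degrees; the focal length in pixels is half the picture's height over the tangent of half this angle, whatever the lens; pixels are square), "cx", "cy" (the principal point, pixels), "camera_from_world" (4x4, takes a point from world to camera coordinates). Camera axes: x right, y up, looking along -z (the intrinsics and any distortion apply to the point x, -y, -z); pixel columns grow to the right and rows downward; lengths in m; the calibration is good to about 2 mm. A picture is of the moment at which its call begins.
- finish_job(): hands the job in, once; it reports no verdict.
The state is a dict: "clock": time; "q": joint angles; "dq": joint speeds; "effort": joint torques, N m; "eef_pos": TCP position; "ee_rot": TCP orientation; "ft_force": force on the tool from outside, world axes, zero at the start; "wrist_torque": the same for the moment, N m; "width": finger opening in m.
Only numpy, scipy, OpenCV 4.12 (cv2) and the standard library are available. Lean on these libraries where they do the work, as an engineer would, in place of code of your own. Each camera call takes 0.05 s, during which the arm holds its last target.

## Working session

There is one attempt and no reset: what is moved stays moved. The work goes in short steps, Python scripts to look and compute and a tool call to move; the robot and the scene stay as the last step left them, time stands still between calls to the robot, and variables do not carry over. Pictures are saved under pics/ and viewed, and the job is handed in when it is done.

Besides the shell and the picture viewer there is one more tool, called by a JSON object that holds its "op" and its "data". step_arm: Moves the arm, as the interface text tells. Its arguments: {"type":"object","properties":{"series":{"type":"string"}},"required":["series"]}

```bash
mkdir -p pics; python3 - <<'E'
from workcell import *
import cv2,numpy as np
s=read_state();print(s['clock'],s['eef_pos'],s['ee_rot'],s['width'])
for n in("side","top"):
    c=camera(n);cv2.imwrite(f"pics/{n}0.png",c["pixels"]);print(n,c["fov_y"],c["cx"],c["cy"],c["camera_from_world"],[k for k in c])
    np.savez(f"{n}0.npz",**c)
E
```

```text
0.0 [0.18027932 0.59799918 0.18452234] [[-9.57444727e-01  2.88616536e-01 -3.00852886e-04]
 [ 2.88616685e-01  9.57443946e-01 -1.22479220e-03]
 [-6.54455072e-05 -1.25950199e-03 -9.99999205e-01]] 0.09401635158088932
side 42.1553630337565 326.4063186995139 190.65551173501672 [[ 0.74900126 -0.66224592 -0.02067498 -0.38722093]
 [ 0.4565457   0.49323713  0.74046145 -0.30477284]
 [-0.48016991 -0.56404563  0.67178076 -0.95560974]
 [ 0.          0.          0.          1.        ]] ['pixels', 'range_z', 'fov_y', 'cx', 'cy', 'camera_from_world']
top 45.361406491800025 319.00847817914166 200.4697316218747 [[-2.27995480e-02 -9.99739630e-01  9.23326701e-04 -1.79006235e-02]
 [ 9.97174723e-01 -2.26749146e-02  7.16129945e-02 -5.25991851e-01]
 [-7.15734123e-02  2.55346195e-03  9.97432066e-01 -1.16003622e+00]
 [ 0.00000000e+00  0.00000000e+00  0.00000000e+00  1.00000000e+00]] ['pixels', 'range_z', 'fov_y', 'cx', 'cy', 'camera_from_world']
```

View pics/side0.png

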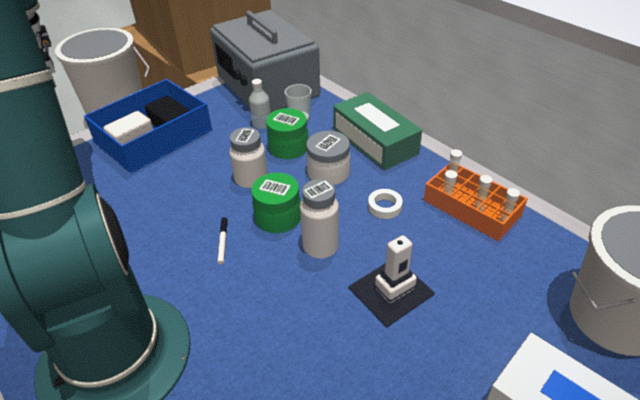

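View pics/top0.png

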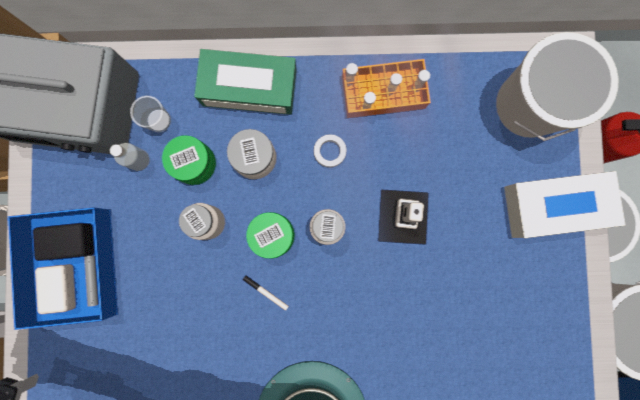

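The jar (grey lid, squat) is at about (250,153) in the top view and (328,148) in the side view. The scanner stands on the black pad at about (404,215) in the top view. I'll measure all of these next.

```bash
cat > h.py <<'E'
import numpy as np,cv2
def prep(c):
    f=200/np.tan(np.radians(float(c["fov_y"]))/2)
    return f,float(c["cx"]),float(c["cy"]),np.linalg.inv(c["camera_from_world"])
def onplane(c,uv,z):
    f,cx,cy,T=prep(c);uv=np.atleast_2d(uv).astype(float)
    d=np.c_[(uv[:,0]-cx)/f,-(uv[:,1]-cy)/f,-np.ones(len(uv))]@T[:3,:3].T
    o=T[:3,3];return o+d*((z-o[2])/d[:,2])[:,None]
def cloud(c):
    f,cx,cy,T=prep(c);v,u=np.mgrid[:400,:640];r=c["range_z"]
    P=np.stack([(u-cx)/f*r,-(v-cy)/f*r,-r],-1)@T[:3,:3].T+T[:3,3]
    P[r<=0]=np.nan;return P
E
python3 - <<'E'
from h import *
t=dict(np.load("top0.npz"));s=dict(np.load("side0.npz"))
for n,c in(("top",t),("side",s)):
    P=cloud(c);im=c["pixels"].astype(int);hsv=cv2.cvtColor(c["pixels"],cv2.COLOR_BGR2HSV)
    print(n,"median table z",np.nanmedian(P[...,2]))
    # pad
    m=(im.max(-1)<55)
    roi=np.zeros((400,640),bool)
    if n=="top": roi[180:255,368:440]=1
    else: roi[250:330,340:440]=1
    mp=((m&roi)*255).astype(np.uint8)
    cs,_=cv2.findContours(mp,cv2.RETR_EXTERNAL,cv2.CHAIN_APPROX_NONE);k=max(cs,key=cv2.contourArea)
    w=onplane(c,k[:,0,:],0.008)[:,:2].astype(np.float32);print("pad",cv2.minAreaRect(w), np.nanmedian(P[mp>0],0))
    # scanner tall points
    for lo,hi in((.03,.06),(.135,.16)):
        q=P[roi|np.roll(roi,-40,0)] if n=="side" else P[roi];q=q[(q[:,2]>lo)&(q[:,2]<hi)]
        if len(q)>5:print("scanner",lo,len(q),q.mean(0),cv2.minAreaRect(q[:,:2].astype(np.float32)))
    # jar lid
    roi=np.zeros((400,640),bool)
    if n=="top": roi[125:185,222:280]=1
    else: roi[128:165,302:355]=1
    q=roi&(abs(P[...,2]-.092)<.012)
    cs,_=cv2.findContours((q*255).astype(np.uint8),cv2.RETR_EXTERNAL,cv2.CHAIN_APPROX_NONE);k=max(cs,key=cv2.contourArea)
    w=onplane(c,k[:,0,:],0.092)[:,:2].astype(np.float32);print("lid",cv2.minEnclosingCircle(w),cv2.fitEllipse(w),np.nanmedian(P[q],0))
    x,y,ww,h=(222,125,58,60) if n=="top" else(302,128,53,40)
    cv2.imwrite(f"pics/{n}_jar.png",cv2.resize(c["pixels"][y:y+h,x:x+ww],None,fx=8,fy=8,interpolation=cv2.INTER_CUBIC))
    x,y,ww,h=(370,180,70,70) if n=="top" else(345,230,95,95)
    cv2.imwrite(f"pics/{n}_sc.png",cv2.resize(c["pixels"][y:y+h,x:x+ww],None,fx=6,fy=6,interpolation=cv2.INTER_CUBIC))
E
```

```text
top median table z 0.0014510413830250979
pad ((0.4825480878353119, -0.24901895225048065), (0.13957391679286957, 0.08554292470216751), 8.107181549072266) [ 0.45607456 -0.24169893  0.00837657]
scanner 0.03 278 [ 0.48460767 -0.23247952  0.04834871] ((0.48758769035339355, -0.24251756072044373), (0.049450770020484924, 0.06810671836137772), 83.02803039550781)
scanner 0.135 258 [ 0.48742963 -0.24190463  0.14481462] ((0.4877499043941498, -0.2431241273880005), (0.0315406508743763, 0.04135322943329811), 80.7241439819336)
lid ((0.6382153034210205, 0.12832053005695343), 0.05381863936781883) ((0.6384797692298889, 0.12824799120426178), (0.10336776077747345, 0.10516145825386047), 116.05889129638672) [0.6382229  0.12820786 0.09228934]
side median table z 0.00489656985168796
pad ((0.4437675476074219, -0.2423909604549408), (0.04422041401267052, 0.07746393233537674), 6.1789093017578125) [ 0.45819137 -0.25921815  0.00775795]
scanner 0.03 586 [ 0.47181077 -0.25280586  0.04697174] ((0.4842875897884369, -0.2439839392900467), (0.050440650433301926, 0.0680713877081871), 82.4759750366211)
scanner 0.135 319 [ 0.48254225 -0.24553581  0.1436365 ] ((0.48590078949928284, -0.2442871481180191), (0.030440349131822586, 0.04319056123495102), 81.7558822631836)
lid ((0.6322310566902161, 0.12199170887470245), 0.06006244197487831) ((0.632849395275116, 0.12340089678764343), (0.10500000417232513, 0.11490824818611145), 136.53140258789062) [0.63211829 0.12268638 0.09140861]
```

```bash
cd pics; python3 -c "
import cv2,numpy as np
a=[cv2.resize(cv2.imread(n),(390,290)) for n in('top_jar.png','side_jar.png','top_sc.png','side_sc.png')]
cv2.imwrite('mix.png',np.vstack([np.hstack(a[:2]),np.hstack(a[2:])]))"
```

```text
(no output)
```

View pics/mix.png

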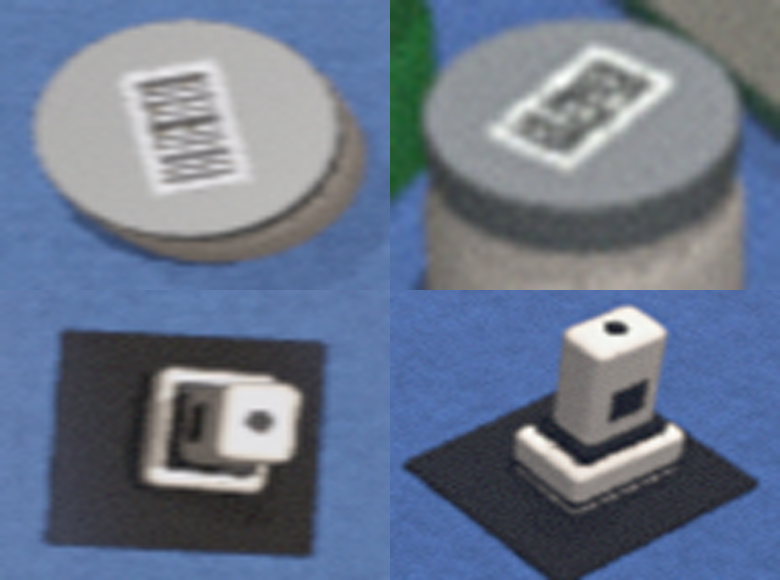

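```bash
python3 - <<'E'
from h import *
for n,(x,y,w,h) in(("top",(222,125,58,60)),("side",(302,128,53,40))):
    c=dict(np.load(n+"0.npz"));im=c["pixels"];g=im.min(-1)
    roi=np.zeros((400,640),bool);roi[y:y+h,x:x+w]=1
    for th in (170,190):
        m=((g>th)&roi).astype(np.uint8)*255
        m=cv2.morphologyEx(m,cv2.MORPH_CLOSE,np.ones((5,5)))
        cs,_=cv2.findContours(m,cv2.RETR_EXTERNAL,cv2.CHAIN_APPROX_NONE)
        for k in cs:
            if cv2.contourArea(k)>40:
                print(n,th,cv2.boundingRect(k),cv2.minAreaRect(onplane(c,k[:,0,:],.092)[:,:2].astype(np.float32)))
    # pad corners: blue vs non-blue
    P=cloud(c);hsv=cv2.cvtColor(im,cv2.COLOR_BGR2HSV)
    roi[:]=0
    if n=="top": roi[180:255,368:440]=1
    else: roi[225:335,338:445]=1
    nb=((hsv[...,1]<110)|(hsv[...,2]<55))&roi
    cs,_=cv2.findContours((nb*255).astype(np.uint8),cv2.RETR_EXTERNAL,cv2.CHAIN_APPROX_NONE);k=max(cs,key=cv2.contourArea)
    ww=onplane(c,k[:,0,:],.008)[:,:2].astype(np.float32);print("pad",cv2.minAreaRect(ww)); print(cv2.boxPoints(cv2.minAreaRect(ww)))
E
```

```text
top 170 (228, 130, 43, 43) ((0.639448881149292, 0.13053812086582184), (0.09789014607667923, 0.09872627258300781), 88.70533752441406)
top 190 (239, 137, 21, 29) ((0.6397392749786377, 0.13042262196540833), (0.06176663935184479, 0.03725452348589897), 11.829087257385254)
pad ((0.48239490389823914, -0.235781729221344), (0.12509487569332123, 0.13095152378082275), 85.47362518310547)
[[ 0.41218722 -0.29296687]
 [ 0.54273033 -0.3033013 ]
 [ 0.5526026  -0.17859659]
 [ 0.42205948 -0.16826215]]
side 170 (315, 134, 26, 18) ((0.6383287906646729, 0.1298450529575348), (0.06473051011562347, 0.03728239983320236), 11.991485595703125)
side 190 (316, 134, 24, 17) ((0.6381587982177734, 0.12988097965717316), (0.060950811952352524, 0.03553789108991623), 11.333900451660156)
pad ((0.5096374750137329, -0.22232669591903687), (0.16073831915855408, 0.18891364336013794), 84.90434265136719)
[[ 0.40841568 -0.29398867]
 [ 0.59658265 -0.31076777]
 [ 0.6108593  -0.15066472]
 [ 0.4226923  -0.13388562]]
```

Measurements:

| Item | x (m) | y (m) | Axis heading |
|---|---|---|---|
| Label centre | 0.639 | 0.130 | long axis +11.7° |
| Scanner | 0.487 | -0.2437 | x axis about -8° |
| Pad centre | 0.482 | -0.236 | not needed |

The heights and sizes agree with the given values. I'll lift, turn about 8.8° and travel.

{"op": "step_arm", "data": {"series": "0 0 -20 -0.05 1; 0 0 -30 -0.054 1; 0 0 -30 -0.05 1; 0 0 -30 0 1; -15 -12 0 0 1; -25 -20 0 0 1; -25 -20 0 0 1; -25 -20 0 0 1; -25 -20 0 0 1; -25 -20 0 0 1"}}

```text
clock: 1.1
eef_pos: [0.3044, 0.4664, 0.2944]
ee_rot: [[-0.99, 0.139, -0.0], [0.139, 0.99, -0.001], [0.0, -0.001, -1.0]]
ft_force: [-0.1, 0.5, -0.0]
width: 0.0941
```

{"op": "step_arm", "data": {"series": "-25 -20 0 0 1; -25 -20 0 0 1; -25 -20 0 0 1; -25 -20 0 0 1; -25 -20 0 0 1; -25 -20 0 0 1; -25 -20 0 0 1; -25 -20 0 0 1; -15 -25 0 0 1; -5 -30 0 0 1"}}

```text
clock: 2.1
eef_pos: [0.4924, 0.2229, 0.2939]
ee_rot: [[-0.99, 0.139, -0.001], [0.139, 0.99, -0.001], [0.001, -0.001, -1.0]]
ft_force: [0.4, -0.1, -0.3]
width: 0.0941
```

{"op": "step_arm", "data": {"series": "-3 -35 0 0 1; -3 -35 0 0 1; -3 -35 0 0 1; -3 -35 0 0 1; -3 -35 0 0 1; -3 -35 0 0 1; -3 -35 0 0 1; -3 -35 0 0 1; -3 -30 0 0 1; -3 -20 0 0 1"}}

```text
clock: 3.1
eef_pos: [0.4747, -0.1088, 0.2946]
ee_rot: [[-0.99, 0.141, -0.001], [0.141, 0.99, -0.0], [0.001, -0.0, -1.0]]
ft_force: [0.3, -0.6, -0.2]
width: 0.0941
```

```bash
cat > go.py <<'E'
import sys,numpy as np
from workcell import *
s=read_state();R=np.array(s['ee_rot']);p=np.array(s['eef_pos'])
x,y,z,h=map(float,sys.argv[1:5])
cur=np.degrees(np.arctan2(R[1,1],R[0,1]))
print("t",s['clock'],"p",p.round(4),"yhead",cur.round(2),"tilt",np.degrees(np.arccos(-R[2,2])).round(2),"w",s['width'],"F",np.round(s['ft_force'],1),"q",np.round(s['q'],0))
d=R.T@(np.array([x,y,z])-p)*1000
a=np.radians(h);
print("tool shift mm (present axes)",d.round(1),"roll",np.round(np.radians(cur-h),4))
R2=np.c_[[np.sin(-a)*-1*-1,np.cos(a),0],[np.cos(a),np.sin(a),0],[0,0,-1]]
R2[:,0]=np.cross(R2[:,1],R2[:,2])
print("after roll",(R2.T@(np.array([x,y,z])-p)*1000).round(1))
E
python3 go.py 0.487 -0.2437 0.097 82
```

```text
t 3.1 p [ 0.4747 -0.1088  0.2946] yhead 81.91 tilt 0.03 w 0.09407489158232511 F [ 0.3 -0.6 -0.2] q [-19.   4.  30. 104.  -2.  72.  94.]
tool shift mm (present axes) [ -31.3 -131.8  197.6] roll -0.0016
after roll [ -31.  -131.9  197.6]
```

{"op": "step_arm", "data": {"series": "-6 -25 0 0 1; -6 -25 0 0 1; -6 -25 0 0 1; -6 -25 0 0 1; -4 -20 10 0 1; -3 -8 20 0 1; 0 0 20 0 1; 0 0 10 0 1; 0 0 0 0 1; 0 0 0 0 1"}}

```text
clock: 4.1
eef_pos: [0.4888, -0.2373, 0.2357]
ee_rot: [[-0.99, 0.138, 0.0], [0.138, 0.99, -0.0], [-0.0, -0.0, -1.0]]
ft_force: [0.1, -0.7, 0.6]
width: 0.0943
```

```bash
python3 go.py 0.487 -0.2437 0.097 82; python3 - <<'E'
from workcell import *
import cv2,numpy as np
a=camera("side")["pixels"][120:340,280:500];b=camera("top")["pixels"][120:340,300:520]
cv2.imwrite("pics/pre.png",cv2.resize(np.hstack([a,b]),(800,400)))
E
```

```text
t 4.1 p [ 0.4888 -0.2373  0.2357] yhead 82.05 tilt 0.02 w 0.09430399674131211 F [ 0.1 -0.7  0.6] q [ -7.  15.  36. 102.  -9.  67. 114.]
tool shift mm (present axes) [  0.9  -6.6 138.7] roll 0.0009
after roll [  0.9  -6.6 138.7]
```

View pics/pre.png

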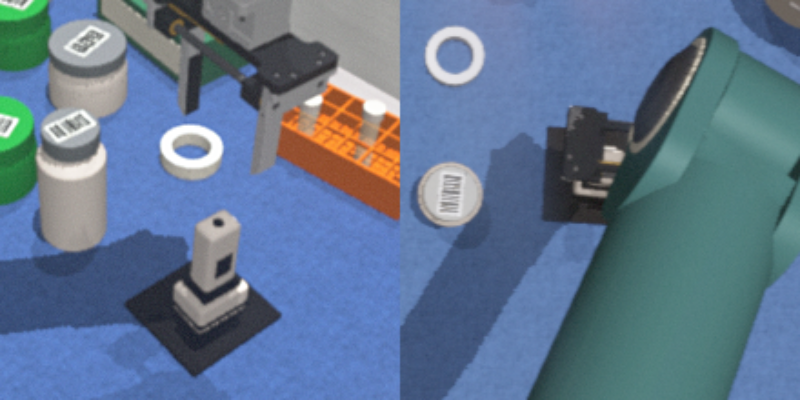

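The open jaws (side view about (185,95) and (265,130)) hang above the scanner (215,265). They are aligned with it, so I'll descend.

{"op": "step_arm", "data": {"series": "0 -4 10 0 1; 1 -3 20 0 1; 0 0 25 0 1; 0 0 25 0 1; 0 0 25 0 1; 0 0 20 0 1; 0 0 10 0 1; 0 0 4 0 1; 0 0 0 0 1; 0 0 0 0 1"}}

```text
clock: 5.2
eef_pos: [0.4872, -0.2444, 0.097]
ee_rot: [[-0.99, 0.138, 0.001], [0.138, 0.99, -0.0], [-0.001, -0.0, -1.0]]
ft_force: [0.3, 0.5, 0.4]
width: 0.0938
```

```bash
python3 go.py 0.487 -0.2437 0.097 82
```

```text
t 5.2 p [ 0.4872 -0.2444  0.097 ] yhead 82.04 tilt 0.07 w 0.09384749062185956 F [0.3 0.5 0.4] q [ -3.  25.  33. 109. -17.  51. 120.]
tool shift mm (present axes) [0.3 0.6 0. ] roll 0.0008
after roll [0.3 0.6 0. ]
```

{"op": "step_arm", "data": {"series": "0 0 0 0 0.7; 0 0 0 0 0.5; 0 0 0 0 0.4; 0 0 0 0 0.33; 0 0 0 0 0.25; 0 0 0 0 0.2; 0 0 0 0 0.1; 0 0 0 0 0; 0 0 0 0 0; 0 0 0 0 0"}}

```text
clock: 6.2
eef_pos: [0.4867, -0.2441, 0.0961]
ee_rot: [[-0.99, 0.138, -0.0], [0.138, 0.99, -0.0], [0.0, -0.0, -1.0]]
ft_force: [-0.1, 0.5, -1.4]
width: 0.0299
```

{"op": "step_arm", "data": {"series": "0 0 0 0 0; 0 0 0 0 0; 0 0 -5 0 0; 0 0 -10 0 0; 0 0 -20 0 0; 0 0 -20 0 0; 0 0 -10 0 0; 0 0 -5 0 0; 0 0 0 0 0; 0 0 0 0 0"}}

```text
clock: 7.2
eef_pos: [0.4865, -0.2439, 0.1656]
ee_rot: [[-0.99, 0.138, -0.001], [0.138, 0.99, 0.0], [0.001, 0.0, -1.0]]
ft_force: [0.2, 0.6, -2.3]
width: 0.0298
```

```bash
python3 go.py 0.639 0.13 0.30 101.7; python3 - <<'E'
from workcell import *
import cv2,numpy as np
a=camera("side")["pixels"][120:340,280:500];b=camera("top")["pixels"][120:340,300:520]
cv2.imwrite("pics/lift.png",cv2.resize(np.hstack([a,b]),(800,400)))
E
```

```text
t 7.2 p [ 0.4865 -0.2439  0.1656] yhead 82.05 tilt 0.04 w 0.029799319366724253 F [ 0.2  0.6 -2.3] q [ -5.  19.  35. 106. -13.  58. 117.]
tool shift mm (present axes) [ -99.2  391.4 -134.4] roll -0.3429
after roll [-225.2  335.2 -134.4]
```

View pics/lift.png

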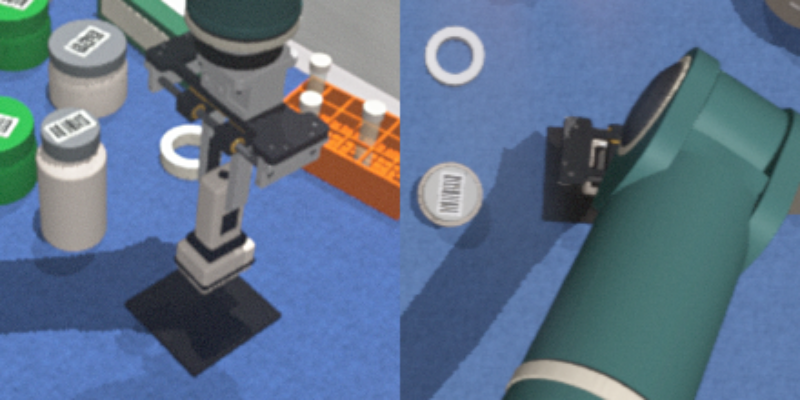

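The scanner is held: opening 29.8 mm, load about 2.3 N, and it hangs upright clear of the pad. I'll raise it, turn it and carry it over.

{"op": "step_arm", "data": {"series": "0 0 -15 -0.04 0; 0 0 -20 -0.05 0; 0 0 -20 -0.05 0; 0 0 -20 -0.05 0; 0 0 -20 -0.05 0; 0 0 -20 -0.05 0; 0 0 -20 -0.053 0; 0 0 -10 0 0; -5 8 0 0 0; -12 18 0 0 0"}}

```text
clock: 8.3
eef_pos: [0.4976, -0.2157, 0.3109]
ee_rot: [[-0.98, -0.199, -0.0], [-0.199, 0.98, -0.0], [0.0, -0.0, -1.0]]
ft_force: [0.5, 0.3, -2.3]
width: 0.03
```

{"op": "step_arm", "data": {"series": "-16 24 0 0 0; -16 24 0 0 0; -16 24 0 0 0; -16 24 0 0 0; -16 24 0 0 0; -16 24 0 0 0; -16 24 0 0 0; -16 24 0 0 0; -16 24 0 0 0; -16 24 0 0 0"}}

```text
clock: 9.3
eef_pos: [0.606, 0.0542, 0.31]
ee_rot: [[-0.979, -0.202, -0.002], [-0.202, 0.979, -0.0], [0.002, 0.0, -1.0]]
ft_force: [0.3, -0.2, -2.0]
width: 0.0297
```

{"op": "step_arm", "data": {"series": "-16 24 0 0 0; -12 18 0 0 0; -8 12 0 0 0; -4 6 0 0 0; 0 0 0 0 0; 0 0 0 0 0; 0 0 0 0 0; 0 0 0 0 0; 0 0 0 0 0; 0 0 0 0 0"}}

```text
clock: 10.3
eef_pos: [0.6331, 0.1189, 0.3113]
ee_rot: [[-0.979, -0.203, 0.0], [-0.203, 0.979, -0.0], [-0.0, -0.0, -1.0]]
ft_force: [-0.4, 0.2, -1.5]
width: 0.0301
```

```bash
python3 go.py 0.639 0.13 0.23 101.7; python3 - <<'E'
from workcell import *
import cv2,numpy as np
c=camera("side");np.savez("side1.npz",**c);t=camera("top");np.savez("top1.npz",**t)
a=c["pixels"][20:240,220:440];b=t["pixels"][50:270,150:370]
cv2.imwrite("pics/over.png",cv2.resize(np.hstack([a,b]),(800,400)))
E
```

```text
t 10.3 p [0.6331 0.1189 0.3113] yhead 101.69 tilt 0.01 w 0.030068167039936186 F [-0.4  0.2 -1.5] q [-29.  22.  22.  80.  -8.  79.  95.]
tool shift mm (present axes) [-8.   9.7 81.3] roll -0.0003
after roll [-8.   9.7 81.3]
```

View pics/over.png

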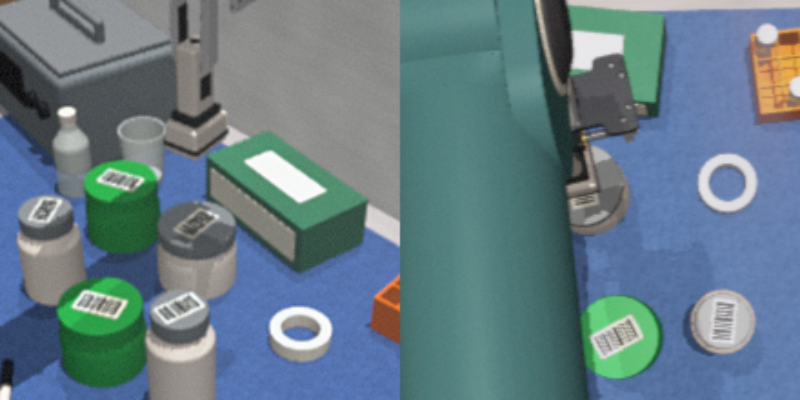

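The scanner is above the grey jar, clear and upright. I'll centre it and descend to about 5 cm above the lid.

{"op": "step_arm", "data": {"series": "-4 5 0 0 0; -4 5 5 0 0; 0 0 15 0 0; 0 0 15 0 0; 0 0 15 0 0; 0 0 15 0 0; 0 0 10 0 0; 0 0 5 0 0; 0 0 0 0 0; 0 0 0 0 0"}}

```text
clock: 11.4
eef_pos: [0.6392, 0.1305, 0.2317]
ee_rot: [[-0.979, -0.203, 0.001], [-0.203, 0.979, 0.0], [-0.001, -0.0, -1.0]]
ft_force: [-0.0, 0.2, -0.6]
width: 0.03
```

```bash
python3 go.py 0.639 0.13 0.23 101.7; python3 - <<'E'
from workcell import *
import cv2,numpy as np
from h import *
c=camera("side")
a=c["pixels"][20:240,220:440]
cv2.imwrite("pics/scan.png",cv2.resize(a,(660,600)))
P=cloud(c);q=P[20:240,220:440].reshape(-1,3)
q=q[(abs(q[:,0]-.639)<.06)&(abs(q[:,1]-.13)<.06)&(q[:,2]>.11)&(q[:,2]<.18)]
print(len(q),np.nanpercentile(q[:,2],[1,5]),cv2.minAreaRect(q[:,:2].astype(np.float32)))
E
```

```text
t 11.4 p [0.6392 0.1305 0.2317] yhead 101.7 tilt 0.04 w 0.029951847355370625 F [-0.   0.2 -0.6] q [-29.  26.  21.  86.  -9.  70.  95.]
tool shift mm (present axes) [ 0.3 -0.5  1.7] roll 0.0
after roll [ 0.3 -0.5  1.7]
395 [0.14577508 0.14788995] ((0.631293773651123, 0.11382053792476654), (0.042482245713472366, 0.08328218013048172), 67.22672271728516)
```

View pics/scan.png

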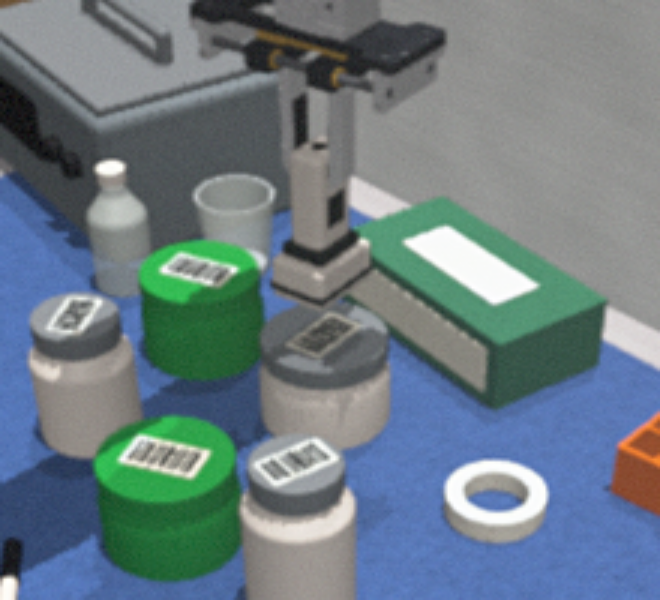

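The scanner head is poised above the grey jar's lid with an air gap; its window is about 5 cm up. I'll hold for 3 s.

{"op": "step_arm", "data": {"series": "0 0 0 0 0; 0 0 0 0 0; 0 0 0 0 0; 0 0 0 0 0; 0 0 0 0 0; 0 0 0 0 0; 0 0 0 0 0; 0 0 0 0 0; 0 0 0 0 0; 0 0 0 0 0"}}

```text
clock: 12.45
eef_pos: [0.639, 0.1305, 0.2312]
ee_rot: [[-0.979, -0.203, 0.0], [-0.203, 0.979, -0.0], [0.0, -0.0, -1.0]]
ft_force: [-0.4, -0.3, -2.2]
width: 0.0297
```

{"op": "step_arm", "data": {"series": "0 0 0 0 0; 0 0 0 0 0; 0 0 0 0 0; 0 0 0 0 0; 0 0 0 0 0; 0 0 0 0 0; 0 0 0 0 0; 0 0 0 0 0; 0 0 0 0 0; 0 0 0 0 0"}}

```text
clock: 13.45
eef_pos: [0.639, 0.1305, 0.2312]
ee_rot: [[-0.979, -0.203, -0.0], [-0.203, 0.979, -0.0], [0.0, -0.0, -1.0]]
ft_force: [0.8, -0.3, -2.0]
width: 0.0299
```

{"op": "step_arm", "data": {"series": "0 0 0 0 0; 0 0 0 0 0; 0 0 0 0 0; 0 0 0 0 0; 0 0 0 0 0; 0 0 0 0 0; 0 0 0 0 0; 0 0 0 0 0; 0 0 0 0 0; 0 0 0 0 0"}}

```text
clock: 14.45
eef_pos: [0.639, 0.1305, 0.2311]
ee_rot: [[-0.979, -0.203, 0.0], [-0.203, 0.979, -0.0], [0.0, -0.0, -1.0]]
ft_force: [-0.2, -1.0, -2.5]
width: 0.0303
```

{"op": "step_arm", "data": {"series": "0 0 -5 0 0; 0 0 -15 0 0; 0 0 -20 0 0; 0 0 -20 0 0; 0 0 -15 0 0; 0 0 -5 0 0; 0 0 0 0 0; 0 0 0 0 0; 0 0 0 0 0; 0 0 0 0 0"}}

```text
clock: 15.45
eef_pos: [0.6387, 0.1305, 0.3105]
ee_rot: [[-0.979, -0.203, -0.001], [-0.203, 0.979, -0.0], [0.001, -0.0, -1.0]]
ft_force: [-0.2, 0.3, -1.8]
width: 0.0298
```

```bash
python3 go.py 0.482 -0.236 0.19 83
```

```text
t 15.45 p [0.6387 0.1305 0.3105] yhead 101.7 tilt 0.06 w 0.029808366328314465 F [-0.2  0.3 -1.8] q [-29.  23.  22.  79.  -8.  79.  94.]
tool shift mm (present axes) [ 227.7 -327.1  120.8] roll 0.3263
after roll [ 110.9 -382.9  120.5]
```

{"op": "step_arm", "data": {"series": "6 -9 0 0 0; 12 -18 0 0 0; 16 -23 0 0 0; 16 -23 0 0 0; 16 -23 0 0 0; 16 -23 0 0 0; 16 -23 0 0 0; 16 -23 0 0 0; 16 -23 0 0 0; 16 -23 0 0 0"}}

```text
clock: 16.45
eef_pos: [0.5376, -0.1073, 0.3112]
ee_rot: [[-0.979, -0.202, 0.0], [-0.202, 0.979, 0.0], [-0.0, 0.0, -1.0]]
ft_force: [0.6, -0.2, -0.8]
width: 0.03
```

{"op": "step_arm", "data": {"series": "16 -23 0 0 0; 16 -23 0 0 0; 16 -23 0 0 0; 16 -23 0 0 0; 12 -17 0 0 0; 6 -7 0 0.03 0; 0 0 0 0.05 0; 0 0 0 0.05 0; 0 0 0 0.05 0; 0 0 0 0.05 0"}}

```text
clock: 17.45
eef_pos: [0.4819, -0.2354, 0.3111]
ee_rot: [[-1.0, 0.029, -0.0], [0.029, 1.0, 0.0], [0.0, 0.0, -1.0]]
ft_force: [-0.3, 0.4, -1.9]
width: 0.0297
```

{"op": "step_arm", "data": {"series": "0 0 5 0.05 0; 0 0 15 0.046 0; 0 0 20 0 0; 0 0 20 0 0; 0 0 20 0 0; 0 0 20 0 0; 0 0 15 0 0; 0 0 5 0 0; 0 0 0 0 0; 0 0 0 0 0"}}

```text
clock: 18.45
eef_pos: [0.4823, -0.2359, 0.1919]
ee_rot: [[-0.993, 0.122, 0.001], [0.122, 0.993, -0.0], [-0.001, -0.0, -1.0]]
ft_force: [0.6, 0.3, -1.5]
width: 0.0297
```

```bash
python3 go.py 0.482 -0.236 0.0961 83
```

```text
t 18.45 p [ 0.4823 -0.2359  0.1919] yhead 83.0 tilt 0.05 w 0.029729946251906336 F [ 0.6  0.3 -1.5] q [ -6.  16.  34. 106. -11.  61. 116.]
tool shift mm (present axes) [ 0.4 -0.1 95.8] roll 0.0001
after roll [ 0.3 -0.1 95.8]
```

Down 90 mm, then the last few millimetres slowly.

{"op": "step_arm", "data": {"series": "0 0 10 0 0; 0 0 20 0 0; 0 0 20 0 0; 0 0 20 0 0; 0 0 12 0 0; 0 0 6 0 0; 0 0 2 0 0; 0 0 1 0 0; 0 0 0 0 0; 0 0 0 0 0"}}

```text
clock: 19.45
eef_pos: [0.4823, -0.236, 0.1007]
ee_rot: [[-0.993, 0.121, 0.001], [0.121, 0.993, -0.0], [-0.001, -0.0, -1.0]]
ft_force: [0.6, 0.6, -2.1]
width: 0.0298
```

{"op": "step_arm", "data": {"series": "0 0 1 0 0; 0 0 1 0 0; 0 0 1 0 0; 0 0 0.5 0 0; 0 0 0.5 0 0; 0 0 0.5 0 0; 0 0 0 0 0; 0 0 0 0 0; 0 0 0 0 0; 0 0 0 0 0"}}

```text
clock: 20.45
eef_pos: [0.4822, -0.2359, 0.0961]
ee_rot: [[-0.993, 0.121, 0.0], [0.121, 0.993, 0.0], [-0.0, 0.0, -1.0]]
ft_force: [-2.0, 2.0, 6.0]
width: 0.03
```

```bash
python3 go.py 0.482 -0.236 0.0961 83; python3 - <<'E'
from workcell import *
import cv2,numpy as np
a=camera("side")["pixels"][200:340,320:480]
cv2.imwrite("pics/set.png",cv2.resize(a,(640,560)))
E
```

```text
t 20.45 p [ 0.4822 -0.2359  0.0961] yhead 83.02 tilt 0.02 w 0.029984843359610613 F [-2.  2.  6.] q [ -3.  24.  32. 111. -16.  50. 120.]
tool shift mm (present axes) [ 0.1 -0.1 -0. ] roll 0.0004
after roll [ 0.1 -0.1 -0. ]
```

View pics/set.png

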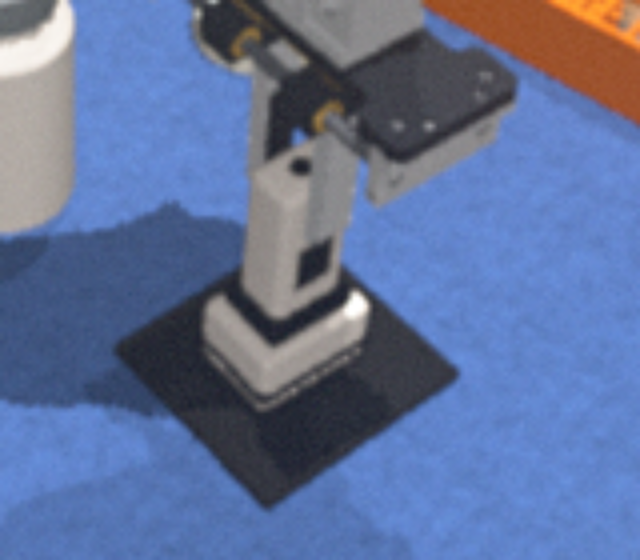

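The upward force has gone to +6 N, so the scanner is standing on the pad. It is in the middle of the pad in the image, with its base at about (285,340). I'll release it gradually and then withdraw straight up.

{"op": "step_arm", "data": {"series": "0 0 -0.3 0 0; 0 0 0 0 0.36; 0 0 0 0 0.4; 0 0 0 0 0.5; 0 0 0 0 0.65; 0 0 0 0 0.8; 0 0 0 0 1; 0 0 0 0 1; 0 0 0 0 1; 0 0 0 0 1"}}

```text
clock: 21.5
eef_pos: [0.482, -0.2359, 0.096]
ee_rot: [[-0.993, 0.122, 0.0], [0.122, 0.993, -0.0], [-0.0, -0.0, -1.0]]
ft_force: [0.1, 0.0, -0.3]
width: 0.0904
```

{"op": "step_arm", "data": {"series": "0 0 -5 0 1; 0 0 -15 0 1; 0 0 -25 0 1; 0 0 -30 0 1; 0 0 -30 0 1; 0 0 -30 0 1; 0 0 -25 0 1; 0 0 -10 0 1; 0 0 0 0 1; 0 0 0 0 1"}}

```text
clock: 22.5
eef_pos: [0.4817, -0.2357, 0.2653]
ee_rot: [[-0.993, 0.121, -0.001], [0.121, 0.993, 0.0], [0.001, 0.0, -1.0]]
ft_force: [-0.3, 0.6, -0.8]
width: 0.0937
```

```bash
python3 - <<'E'
from workcell import *
from h import *
s=read_state();print(s['clock'],s['eef_pos'],s['width'],s['ft_force'])
c=camera("side");cv2.imwrite("pics/end.png",c["pixels"]);P=cloud(c)
q=P[200:340,320:480].reshape(-1,3);q=q[(abs(q[:,0]-.482)<.05)&(abs(q[:,1]+.236)<.05)]
for lo,hi in((.03,.06),(.135,.16)):
    k=q[(q[:,2]>lo)&(q[:,2]<hi)];print(lo,len(k),cv2.minAreaRect(k[:,:2].astype(np.float32)),k[:,2].max())
roi=np.zeros((400,640),bool);roi[128:168,302:355]=1
m=((c["pixels"].min(-1)>180)&roi).astype(np.uint8)*255
m=cv2.morphologyEx(m,cv2.MORPH_CLOSE,np.ones((5,5)))
for k in cv2.findContours(m,cv2.RETR_EXTERNAL,cv2.CHAIN_APPROX_NONE)[0]:
    if cv2.contourArea(k)>40:print("label",cv2.minAreaRect(onplane(c,k[:,0,:],.092)[:,:2].astype(np.float32)))
E
```

```text
22.5 [ 0.48168867 -0.23565023  0.26531469] 0.09371316479702935 [-0.27997598  0.5663793  -0.79217516]
0.03 589 ((0.479774534702301, -0.23541904985904694), (0.05225691944360733, 0.06738289445638657), 83.53141021728516) 0.05996059231434736
0.135 325 ((0.4805075228214264, -0.2365567684173584), (0.029797973111271858, 0.041632603853940964), 82.42039489746094) 0.14923807466179095
label ((0.6383007168769836, 0.13020871579647064), (0.06684359908103943, 0.04041166976094246), 10.354188919067383)
```

View pics/end.png

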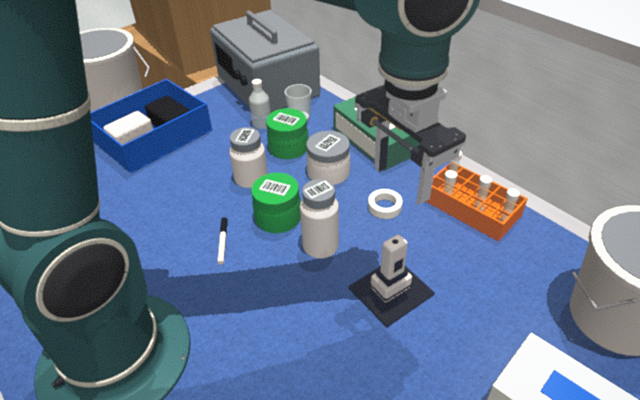

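The scanner stands upright in the middle of its pad at about (391,285). The jar at (328,150) is unmoved and the gripper is clear of everything.

```bash
python3 -c "
from workcell import *
print(finish_job())"
```

```text
the job is handed in; nothing more can be done
None
```

I scanned the squat jar's label, stood the scanner back on its rest and handed the job in at about 22.6 s. The hand-in gave no verdict, so what follows rests on my own measurements.

- **Scan:** I held the scanner pointing straight down about 5 cm above the label, its long side along the label's x axis, for about 3 s. The TCP stayed within about 1 mm of the label centre I had measured.
- **Return:** I set the scanner down with the fingers still gripping it, and about 6 N of upward force confirmed contact before I let go. The gripper then withdrew about 170 mm straight up and touches nothing.
- **Scanner at the end:** It stands upright at about (0.480, -0.236), within about 3 mm of the pad centre I had measured, (0.482, -0.236).
- **Jar at the end:** Its label is at (0.638, 0.130), the same as at the start to within 1 mm.

Two early measurements were bad: the side camera's lid circle was about 6 mm off the top camera's, and its pad outline was too large. I used the label, which both views placed within 2 mm, and the top view's pad outline instead. No final check failed.

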